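# Set the sanding drum in the tilted spindle collet

## Task

Take the sanding drum with the orange sleeve out of the bit block and set its shank fully home in the collet of the leaning spindle. Let go of it, then swing the red lever on the collet nut clockwise, as seen looking down into the collet, as far as it goes so the jaws grip the shank. Leave the other two bits standing undisturbed in the block.

Things in the scene. Friction and masses are not known exactly. Their poses are not given: they have to be found in the camera images.
- drum: Sanding drum, 105 mm long, about 0.2 kg: round steel shank 12 mm diameter, 60 mm long, tip chamfered 4 mm; above it an orange cylinder 40 mm diameter, 40 mm tall; dark bolt head (14 mm diameter, 5 mm) on top. Origin at the shank tip, +z up the axis; the orange part spans z = 60 to 100 mm. Starts upright in a hole of the block.
- drum_mid (a point): Centre of the orange part of the drum, on its axis, 80 mm above the shank tip; a good place to grip.
- block: Fixed wooden block, 60 x 220 x 45 mm (x, y, z), origin at the centre of its underside. Three holes 14 mm diameter, 35 mm deep, at y = -75, 0, +75 mm along its length; each holds one bit, in any order.
- cone_bit: Bystander: black rubber cone bit, 12 mm shank, cone 36 mm diameter, 98 mm long overall, standing in the block. Origin at its shank tip. Leave it.
- cutter_bit: Bystander: silver four-winged cutter bit, 12 mm shank, 34 mm over the wings, 93 mm long overall, standing in the block. Origin at its shank tip. Leave it.
- spindle: Black spindle motor, 66 mm diameter, fixed in an angle vice, its axis leaning 30 deg from vertical so the mouth faces roughly the robot. Origin: centre of the bore floor, 150 mm above the table. +z out along the axis, +y level, +x up-slope away from the robot. Nut 52 mm diameter spans z = 20 to 46 mm. Vice below: base 200 x 160 x 20 mm, two cheeks up to 125 mm above the table.
- seat (a point): Floor of the bore on its axis, where the shank tip must rest; axes as the spindle. The bore is 14 mm diameter up to z = 22 mm; above that four brass jaws up to z = 48 mm leave a 15 mm opening when the nut is open. With the drum home its orange part spans z = 60 to 100 mm.
- mouth (a point): Centre of the collet's open mouth, on the axis, 48 mm out from the bore floor; same axes as the spindle.
- nut (a joint): Collet nut angle in rad about the spindle axis: 0 = open (starts 0 to 0.25), grows clockwise seen looking down into the mouth (lever moves from the robot's side up-slope). Moves the jaws in 1.6 mm per rad: they touch a 12 mm shank at 0.94, grip from about 1.1, stop at 1.25. Needs about 4 N at the lever, more once gripping; stays where left. Once closed, no shank fits in.
- lever_grip (a point): Point on the red upright handle at the end of the nut's lever: a cylinder 16 mm diameter, parallel to the spindle axis and 85 mm from it, spanning spindle z = 36 to 98 mm; this point at z = 80 mm. At nut angle q it stands at 125 deg minus q about spindle +z, from +x towards +y. Lever arm: 12 mm round bar at spindle z = 38 mm, radial.
- jaw0: One of the four brass collet jaws, inside the nut; origin at the bore floor when open (moves with the jaw).
- jaw1: The neighbouring brass jaw, a quarter turn on; origin at the bore floor when open.
Things that resemble listed ones, but are neither listed nor needed, are in the scene too. What is meant by the drum is not yellow, and is the larger of those in its own colour.

How it is judged (in metres and radians):
On the way, in this order (a step that is already met when the one before it is completed fails the run):
1. the drum's shank is fully home in the collet and let go, with the nut still open (z of drum in the frame of seat below 0.005 m and distance between drum and seat below 0.006 m and angle between the z axis of drum and the z axis of spindle, either way round below 0.14 rad and value of joint nut below 0.8 rad and contact force between the fingers and drum below 0.1 N), for 0.2 s.
2. the nut is turned until the jaws grip the shank (z of drum in the frame of seat below 0.005 m and distance between drum and seat below 0.006 m and angle between the z axis of drum and the z axis of spindle, either way round below 0.08 rad and value of joint nut above 1.1 rad and contact force between drum and jaw0 above 2 N and contact force between drum and jaw1 above 2 N), for 0.2 s.
At the end, for the whole second after the job is handed in: Shank tip within 6 mm of the bore floor centre (at most 5 mm above it), drum at rest and in line with the spindle within 0.08 rad, nut past 1.1 rad with two neighbouring jaws each pressing over 2 N on the shank, the other two bits within 20 mm of their starts (all of step 2 and linear speed of drum below 0.01 m/s and distance of each of cone_bit, cutter_bit from where it was at the start of the episode below 0.02 m); the robot touches nothing.
It fails at once if another bit is pulled or knocked from its place (distance of any of cone_bit, cutter_bit from where it was at the start of the episode above 0.02 m or angle between any of cone_bit, cutter_bit's own z axis and vertical above 0.35 rad).
It also fails if it takes over 58 s, if anything falls off the work surface, if the arm or the gripper's body presses on something with over 40 N, if the wrist force passes 120 N, or if a joint passes its speed limit or range.

## Robot

A 6-joint arm with a two-finger parallel gripper is mounted at the origin on the work surface. World frame = base frame: x ahead of the robot, y to its left, z up, the work surface at z = 0. Lengths are in m, angles in degrees, forces in N, time in s.
With the tool pointing down it reaches from about 0.325 to 0.75 m from the base axis. Payload 7.6 kg.
Tool frame: the origin (TCP) lies midway between the tips of the shut fingers; the grasp point (between the pads) lies 19 mm behind it; z points along the fingers, x is the direction in which the jaws open and shut, and the axes are right-handed (so a half turn about z gives the same grasp; the last joint's range is limited). The gripper opens to 85 mm and grips with 20 to 120 N. Pads are 22 mm wide; open, the fingers measure 114 mm over their backs; the gripper's body (76 mm by 85 mm) begins 54 mm behind the grasp point. The pads swing forward as they close: fully open they stand 13 mm farther back than shut.
Start: joints at [60.315, 2.991, 80.254, -0, 96.75, -4.028], TCP at [0.227, 0.473, 0.231] pointing down, gripper open.
Joint ranges: [-166.34, 166.34], [-52.06, 124.39], [6.96, 135.62], [-60.46, 240.46], [14.63, 156.25], [-167.68, 167.68]. Speed limits (degrees/s): [147.25, 147.25, 172.46, 180, 180, 180].

## Interface

Orientations are given as [roll, pitch, yaw] about the fixed x, y, z axes, in that order (R = Rz(yaw) Ry(pitch) Rx(roll)).
In Python, from plant import bot gives the robot as it stands.
- The arm moves only by the tool drive_tool, never from a script. Its argument "series" is a list of rows, each a list of 3 entries, a list of its own where there are three numbers: the finger opening in m, from 0 to 0.0854, then the shift along the tool's x, y, z in m, then the turn, a rotation vector about the tool's x, y, z in degrees. In form: [[fingers, [x, y, z], [wx, wy, wz]], ...]. A call has 1 to 8 rows; each row shifts and turns the pose as measured when the row begins, along the tool's axes as they then stand; what a row does not reach is not made up. A row lasts 1/12 s, in which the tool goes at most 41.7 mm and 7.16 degrees, less where a joint would pass 70% of its speed; a pose out of reach is approached as far as the arm can. A call with a gripper value outside its range is refused whole. The fingers move at their own pace and stop on an object; the grip force is fixed at half the most. Time passes only in rows, so rows that do not move let the fingers close. It gives the time, the measured TCP pose, the force and the opening at its end, in the units of the state.
- bot.observe(): the state, without advancing time (a new reading comes with each control period).
- bot.camera(name): name is "scene" or "top"; returns a dict with "img" (480x640x3 uint8, red, green, blue), "fx", "fy", "cx", "cy" (pixels), "dist" ([k1, k2, p1, p2, k3] as OpenCV has them; the pictures are not rectified), "extrinsics" (4x4, takes a point from world to camera coordinates). Camera axes: x right, y down, z forward; pixel columns grow to the right and rows downward; lengths in m; the calibration is good to about 2 mm. A picture is of the moment at which its call begins. There is no depth.
- bot.job_done(): hands the job in, once; it reports no verdict.
Trained networks look in a picture, given as the dict that the camera call returned (one of the last four; its "shot" number tells which), for a name from the list of things; names that differ only in an ending like _2 or _b are one class to them, and where a whole thing is asked for, a point or a joint stands for the part that bears it (a point fixed in the world has none). Each returns a list of dicts, best first, with "confidence" (0 to 1); they miss things now and then, are a little off and sometimes report something else, mostly with a low value. They report only what shows in the picture. A call takes as long as a camera call. They do not tell look-alikes from the thing itself.
- bot.boxes_of(label, picture): "location" ([x, y, z] in m, in world coordinates, good to about 4 mm: the middle of the surface that is visible of it).
- bot.trace(label, picture): "mask" (480x640 bool, what is visible of it).
The state is a dict: "t": time; "qpos": joint angles; "joint_vel": joint speeds; "joint_torque": joint torques, N m; "ee_pos": TCP position; "ee_rot": TCP orientation; "force": force on the tool from outside, world axes, zero at the start; "ft_torque": the same for the moment, N m; "opening": finger opening in m.
Only numpy, scipy, OpenCV 4.12 (cv2) and the standard library are available. Lean on these libraries where they do the work, as an engineer would, in place of code of your own. Each camera call takes 0.05 s, during which the arm holds its last target. There are 200 camera calls.

## Working session

There is one attempt and no reset: what is moved stays moved. The work goes in short steps, Python scripts to look and compute and a tool call to move; the robot and the scene stay as the last step left them, time stands still between calls to the robot, and variables do not carry over. Pictures are saved under pics/ and viewed, about 8 in all and at most 12, crops included, and the job is handed in when it is done.

Besides the shell and the picture viewer there is one more tool, called as a command line: name --argument value ..., lists and objects as JSON in quotes. drive_tool: Moves the arm, as the interface text tells. Its arguments: {"type":"object","properties":{"series":{"type":"array"}},"required":["series"]}

```bash
ls; mkdir -p pics
python3 - <<'E'
from plant import bot
import cv2,numpy as np
s=bot.observe();print({k:np.round(v,3) for k,v in s.items()})
for n in("scene","top"):
    c=bot.camera(n);cv2.imwrite(f"pics/{n}0.png",c["img"][:,:,::-1])
    print(n,c["fx"],c["cx"],c["cy"],c["dist"],np.round(c["extrinsics"],3).tolist())
    for l in("drum","block","cone_bit","cutter_bit","spindle","nut","lever_grip"):
        print(l,[(np.round(b["location"],3).tolist(),round(b["confidence"],2)) for b in bot.boxes_of(l,c)])
E
```

```text
pics
{'t': np.float64(0.0), 'qpos': array([ 6.0315e+01,  3.0250e+00,  8.0312e+01, -2.0000e-03,  9.6750e+01,
       -4.0280e+00]), 'joint_vel': array([ 0.089,  0.063,  0.115, -0.013,  0.013,  0.027]), 'joint_torque': array([ 3.0000e-03, -3.8167e+01, -3.6019e+01,  0.0000e+00,  6.0000e-03,
        0.0000e+00]), 'ee_pos': array([0.227, 0.473, 0.23 ]), 'ee_rot': array([-1.79996e+02,  8.80000e-02,  6.43430e+01]), 'force': array([-0.055, -0.577,  0.272]), 'ft_torque': array([-0.034, -0.02 ,  0.018]), 'opening': np.float64(0.085)}
scene 474.22349139055905 322.13875491212326 237.0904802478685 [0.04109978 0.         0.         0.         0.        ] [[-0.381, 0.925, 0.005, 0.241], [0.79, 0.328, -0.519, -0.269], [-0.481, -0.194, -0.855, 1.086], [0.0, 0.0, 0.0, 1.0]]
drum [([0.582, -0.18, 0.1], 0.97), ([0.362, -0.231, 0.064], 0.79)]
block [([0.489, -0.237, 0.045], 0.86)]
cone_bit [([0.49, -0.178, 0.096], 0.86), ([0.56, 0.2, 0.196], 0.74)]
cutter_bit [([0.456, -0.328, 0.093], 0.88)]
spindle [([0.594, 0.197, 0.147], 0.72), ([0.543, 0.211, 0.187], 0.33)]
nut [([0.546, 0.212, 0.186], 0.59)]
lever_grip [([0.543, 0.211, 0.193], 0.66)]
top 505.92346595481746 324.60430253400705 234.42576019704734 [-0.12438686  0.          0.          0.          0.        ] [[0.033, -0.999, 0.003, -0.085], [-0.979, -0.033, -0.201, 0.492], [0.201, 0.003, -0.98, 1.034], [0.0, 0.0, 0.0, 1.0]]
drum [([0.466, -0.258, 0.112], 0.95), ([0.571, -0.186, 0.1], 0.89), ([0.356, -0.24, 0.066], 0.43)]
block [([0.463, -0.248, 0.043], 0.7)]
cone_bit [([0.485, -0.187, 0.092], 0.62)]
cutter_bit [([0.452, -0.328, 0.103], 0.61)]
spindle [([0.562, 0.193, 0.18], 0.97)]
nut [([0.538, 0.204, 0.187], 0.83)]
lever_grip [([0.537, 0.209, 0.188], 0.68)]
```

View pics/scene0.png

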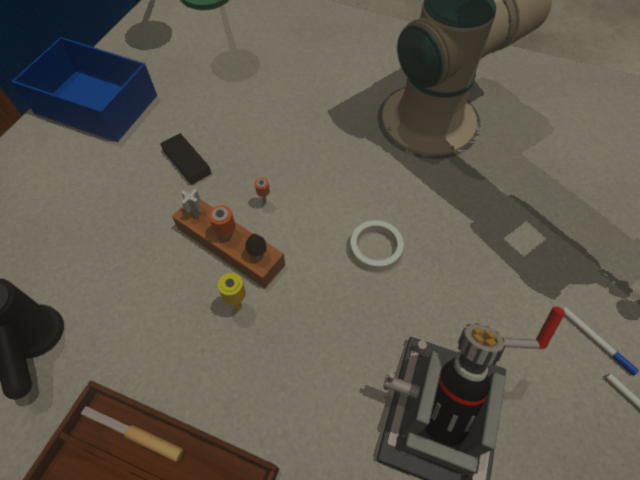

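View pics/top0.png

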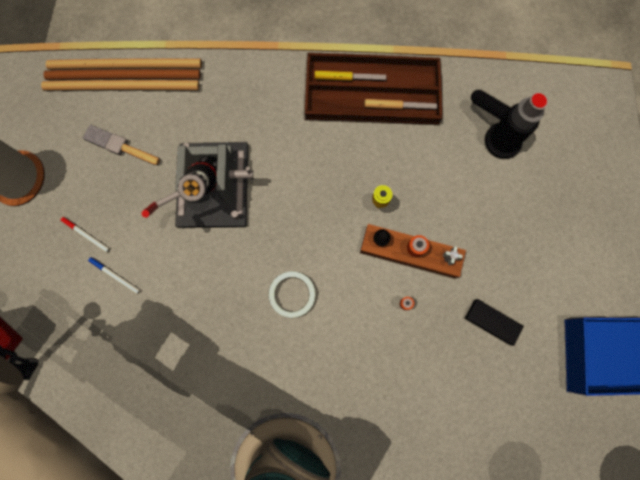

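Candidates: the orange drum in the block, scene (221,222) / top (419,245); the small orange one standing on the table, scene (262,187) / top (407,303); the yellow one, scene (231,290) / top (382,195). I choose the one in the block because it is orange and the larger. The spindle is at scene (470,370) / top (195,185). Next, a close crop.

Run:
```python
import cv2,numpy as np
S=cv2.imread("pics/scene0.png");T=cv2.imread("pics/top0.png")
def crop(I,x,y,w,h,k):
    c=cv2.resize(I[y:y+h,x:x+w],None,fx=k,fy=k,interpolation=cv2.INTER_CUBIC)
    for i in range(0,w,10):
        cv2.line(c,(i*k,0),(i*k,6 if i%50 else 14),(255,255,0),1)
        if (x+i)%20==0: cv2.putText(c,str(x+i),(i*k,24),0,.35,(255,255,0),1)
    for j in range(0,h,10):
        cv2.line(c,(0,j*k),(6,j*k),(255,255,0),1)
        if (y+j)%20==0: cv2.putText(c,str(y+j),(8,j*k+4),0,.35,(255,255,0),1)
    return c
a=np.hstack([crop(S,170,170,80,60,5)[:300],crop(T,370,210,80,60,5)[:300]])
b=np.hstack([crop(S,450,300,130,100,3)[:300,:390],crop(T,130,140,130,100,3)[:300,:390]])
b=cv2.copyMakeBorder(b,0,0,0,20,0)
cv2.imwrite("pics/c1.png",np.vstack([a,b]))
```

```text
(no output)
```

View pics/c1.png

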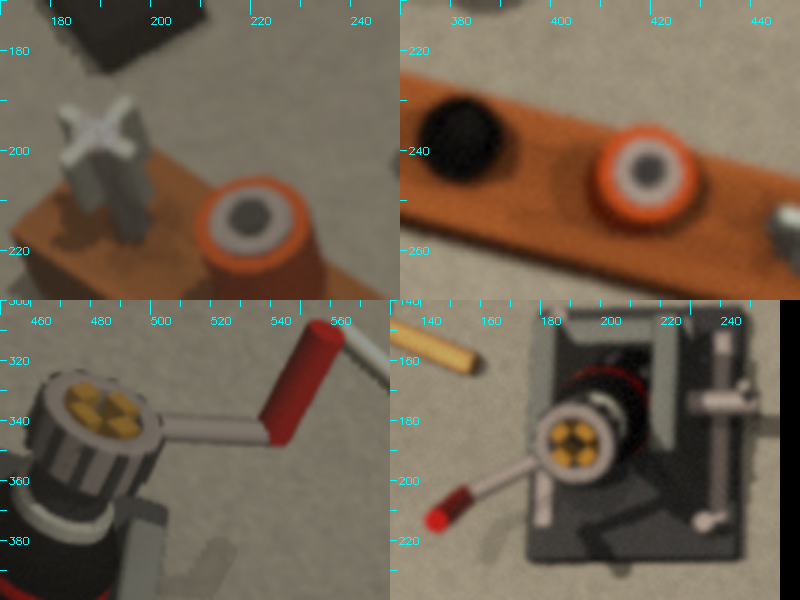

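Top left: the cutter at about (190,200) and the orange drum's bolt at (219.8,213.2). Top right: the drum's bolt at (419.8,244.4). This is the big orange drum, in the middle hole. Bottom: the mouth at scene (484.7,337) / top (191.3,187.7), and the lever handle's top at scene (559,308) / top (145.3,213.7). Now I triangulate and fit the spindle model.

```bash
cat > h.py <<'E'
import numpy as np,cv2
from scipy.spatial.transform import Rotation as R
from scipy.optimize import least_squares
def cams(bot): return {n:bot.camera(n) for n in("scene","top")}
def proj(c,P):
    E=c["extrinsics"];K=np.array([[c["fx"],0,c["cx"]],[0,c["fy"],c["cy"]],[0,0,1.]])
    return cv2.projectPoints(np.atleast_2d(P).astype(float),cv2.Rodrigues(E[:3,:3])[0],E[:3,3],K,np.array(c["dist"]))[0][:,0]
def tri(C,ps,pt):
    r=least_squares(lambda P:np.r_[proj(C["scene"],P)[0]-ps,proj(C["top"],P)[0]-pt],[.5,0,.1])
    return r.x,r.fun
def spin(yaw,lean=30):  # spindle R: z leans along -(cos yaw,sin yaw), x up-slope away
    return (R.from_euler('z',yaw,degrees=True)*R.from_euler('y',-lean,degrees=True)).as_matrix()
def lever(q,z): a=np.radians(125)-q; return np.array([.085*np.cos(a),.085*np.sin(a),z])
E
python3 - <<'E'
from h import *;from plant import bot
C=cams(bot)
print("bolt",*map(lambda v:np.round(v,3),tri(C,(219.8,213.2),(419.8,244.4))))
obs={"m":((484.7,337),(191.3,187.7)),"ht":((559.3,308.3),(145.3,213.7)),"hb":((542,345.7),(154.3,205))}
for k,(a,b) in obs.items(): print(k,*map(lambda v:np.round(v,3),tri(C,a,b)))
def f(p):
    Rm=spin(p[3]*100,p[5]*100);o=p[:3]
    L={"m":[0,0,.047],"ht":lever(p[4],.098),"hb":lever(p[4],.036)}
    return np.concatenate([np.r_[proj(C["scene"],o+Rm@L[k])[0]-a,proj(C["top"],o+Rm@L[k])[0]-b] for k,(a,b) in obs.items()])
r=least_squares(f,[.56,.2,.15,0,.1,.3]);print(r.x,np.round(r.fun,1))
g=lambda p:f(np.r_[p[:2],.15,p[2:],.3])
r=least_squares(g,[.56,.2,0,.1]);print(r.x,np.round(r.fun,1))
E
```

```text
bolt [ 0.468 -0.261  0.109] [-0.653 -0.078 -0.727  0.311]
m [0.549 0.192 0.188] [-0.916 -0.093 -1.428  0.038]
ht [0.488 0.266 0.218] [-0.781 -0.077 -1.259 -0.073]
hb [0.519 0.271 0.163] [-0.823 -0.079 -1.328 -0.057]
[0.57237028 0.19614851 0.14751519 0.07760827 0.27932203 0.30718988] [-0.6 -0.1 -1.6  0.3 -1.   0.2 -1.1 -0.1 -0.8 -0.4 -1.3 -0.5]
[0.57268754 0.19504346 0.06188154 0.24110737] [-0.4 -0.5 -1.7 -0.5 -0.6  0.  -1.4 -0.7 -1.2 -1.  -1.  -0.7]
```

```bash
cat >> h.py <<'E'
def plan(bot,p,Rt,n,fing):
    s=bot.observe();R0=R.from_euler('xyz',s["ee_rot"],degrees=True)
    w=(R0.inv()*R.from_matrix(Rt)).as_rotvec(degrees=True);d=np.array(p)-s["ee_pos"]
    print("t",round(s["t"],2),"now",np.round(s["ee_pos"],4),np.round(s["ee_rot"],2),"F",np.round(s["force"],1),"op",round(s["opening"],4),"d",np.round(d,4),"w",np.round(w,2))
    rows=[]
    for i in range(n):
        Ri=R0*R.from_rotvec(w*i/n,degrees=True)
        rows.append([fing,np.round(Ri.inv().apply(d/n),4).tolist(),np.round(w/n,2).tolist()])
    for i in range(0,n,8): print(str(rows[i:i+8]).replace(" ",""))
def down(yaw): return R.from_euler('xyz',[180,0,yaw],degrees=True).as_matrix()
E
python3 - <<'E'
from h import *;from plant import bot
plan(bot,[.467,-.260,.20],down(-13),24,.085)
E
```

```text
t 0.9 now [0.2273 0.4733 0.2313] [180.    -0.    64.34] F [-0.2 -0.5  0.1] op 0.0853 d [ 0.2397 -0.7333 -0.0313] w [-0.   -0.   77.34]
[[0.085,[-0.0232,0.0222,0.0013],[-0.0,-0.0,3.22]],[0.085,[-0.0219,0.0235,0.0013],[-0.0,-0.0,3.22]],[0.085,[-0.0206,0.0247,0.0013],[-0.0,-0.0,3.22]],[0.085,[-0.0192,0.0258,0.0013],[-0.0,-0.0,3.22]],[0.085,[-0.0177,0.0269,0.0013],[-0.0,-0.0,3.22]],[0.085,[-0.0161,0.0278,0.0013],[-0.0,-0.0,3.22]],[0.085,[-0.0145,0.0287,0.0013],[-0.0,-0.0,3.22]],[0.085,[-0.0129,0.0294,0.0013],[-0.0,-0.0,3.22]]]
[[0.085,[-0.0112,0.0301,0.0013],[-0.0,-0.0,3.22]],[0.085,[-0.0095,0.0307,0.0013],[-0.0,-0.0,3.22]],[0.085,[-0.0078,0.0312,0.0013],[-0.0,-0.0,3.22]],[0.085,[-0.006,0.0316,0.0013],[-0.0,-0.0,3.22]],[0.085,[-0.0042,0.0319,0.0013],[-0.0,-0.0,3.22]],[0.085,[-0.0024,0.0321,0.0013],[-0.0,-0.0,3.22]],[0.085,[-0.0006,0.0321,0.0013],[-0.0,-0.0,3.22]],[0.085,[0.0012,0.0321,0.0013],[-0.0,-0.0,3.22]]]
[[0.085,[0.003,0.032,0.0013],[-0.0,-0.0,3.22]],[0.085,[0.0048,0.0318,0.0013],[-0.0,-0.0,3.22]],[0.085,[0.0066,0.0315,0.0013],[-0.0,-0.0,3.22]],[0.085,[0.0083,0.031,0.0013],[-0.0,-0.0,3.22]],[0.085,[0.01,0.0305,0.0013],[-0.0,-0.0,3.22]],[0.085,[0.0117,0.0299,0.0013],[-0.0,-0.0,3.22]],[0.085,[0.0134,0.0292,0.0013],[-0.0,-0.0,3.22]],[0.085,[0.015,0.0284,0.0013],[-0.0,-0.0,3.22]]]
```

drive_tool --series '[[0.085,[-0.023,0.022,0.001],[0,0,3.2]],[0.085,[-0.022,0.0235,0.001],[0,0,3.2]],[0.085,[-0.0205,0.025,0.001],[0,0,3.2]],[0.085,[-0.019,0.026,0.001],[0,0,3.2]],[0.085,[-0.018,0.027,0.001],[0,0,3.2]],[0.085,[-0.016,0.028,0.001],[0,0,3.2]],[0.085,[-0.0145,0.0285,0.001],[0,0,3.2]],[0.085,[-0.013,0.0295,0.001],[0,0,3.2]]]'

```text
t: 1.57
ee_pos: [0.3068, 0.2227, 0.2214]
ee_rot: [-180.0, 0.0, 38.2]
force: [0.5, 0.1, 0.5]
opening: 0.0848
```

drive_tool --series '[[0.085,[-0.011,0.03,0.001],[0,0,3.2]],[0.085,[-0.0095,0.031,0.001],[0,0,3.2]],[0.085,[-0.008,0.031,0.001],[0,0,3.2]],[0.085,[-0.006,0.0315,0.001],[0,0,3.2]],[0.085,[-0.004,0.032,0.001],[0,0,3.2]],[0.085,[-0.0025,0.032,0.001],[0,0,3.2]],[0.085,[-0.0005,0.032,0.001],[0,0,3.2]],[0.085,[0.001,0.032,0.001],[0,0,3.2]]]'

```text
t: 2.23
ee_pos: [0.3843, -0.0352, 0.2151]
ee_rot: [180.0, -0.4, 11.4]
force: [1.0, 1.3, 1.0]
opening: 0.0848
```

Run:
```python
from h import *;from plant import bot
plan(bot,[.467,-.260,.20],down(-13),12,.085)
```

```text
t 2.23 now [ 0.3843 -0.0352  0.2151] [179.97  -0.44  11.35] F [1.  1.3 1. ] op 0.0848 d [ 0.0827 -0.2248 -0.0151] w [-0.06 -0.44 24.35]
[[0.085,[0.0031,0.0197,0.0013],[-0.01,-0.04,2.03]],[0.085,[0.0038,0.0196,0.0013],[-0.01,-0.04,2.03]],[0.085,[0.0044,0.0195,0.0013],[-0.01,-0.04,2.03]],[0.085,[0.0051,0.0193,0.0013],[-0.01,-0.04,2.03]],[0.085,[0.0058,0.0191,0.0013],[-0.01,-0.04,2.03]],[0.085,[0.0065,0.0189,0.0013],[-0.01,-0.04,2.03]],[0.085,[0.0072,0.0186,0.0013],[-0.01,-0.04,2.03]],[0.085,[0.0078,0.0184,0.0013],[-0.01,-0.04,2.03]]]
[[0.085,[0.0085,0.0181,0.0013],[-0.01,-0.04,2.03]],[0.085,[0.0091,0.0178,0.0013],[-0.01,-0.04,2.03]],[0.085,[0.0097,0.0174,0.0013],[-0.01,-0.04,2.03]],[0.085,[0.0103,0.0171,0.0013],[-0.01,-0.04,2.03]]]
```

drive_tool --series '[[0.085,[0.005,0.0295,0.002],[0,-0.05,3]],[0.085,[0.006,0.029,0.002],[0,-0.05,3]],[0.085,[0.008,0.029,0.002],[0,-0.05,3]],[0.085,[0.009,0.0285,0.002],[0,-0.05,3]],[0.085,[0.0105,0.028,0.002],[0,-0.05,3]],[0.085,[0.012,0.027,0.002],[0,-0.05,3]],[0.085,[0.0135,0.0265,0.002],[0,-0.05,3]],[0.085,[0.015,0.026,0.002],[0,-0.05,3]]]'

```text
t: 2.9
ee_pos: [0.4665, -0.2741, 0.2002]
ee_rot: [-179.9, -0.3, -14.1]
force: [0.1, -0.2, -0.1]
opening: 0.0846
```

Run:
```python
from h import *;from plant import bot
plan(bot,[.467,-.260,.20],down(-13),2,.085)
C=cams(bot)
S=C["scene"]["img"][130:330,100:380,::-1];T=C["top"]["img"][150:350,300:580,::-1]
cv2.imwrite("pics/d1.png",np.hstack([cv2.resize(S,(400,286)),cv2.resize(T,(400,286))]).repeat(1,0))
```

```text
t 2.9 now [ 0.4665 -0.2741  0.2002] [-179.94   -0.29  -14.12] F [ 0.1 -0.2 -0.1] op 0.0846 d [ 0.0005  0.0141 -0.0002] w [-0.06 -0.29 -1.12]
[[0.085,[-0.0015,-0.0069,0.0001],[-0.03,-0.15,-0.56]],[0.085,[-0.0014,-0.0069,0.0001],[-0.03,-0.15,-0.56]]]
```

View pics/d1.png

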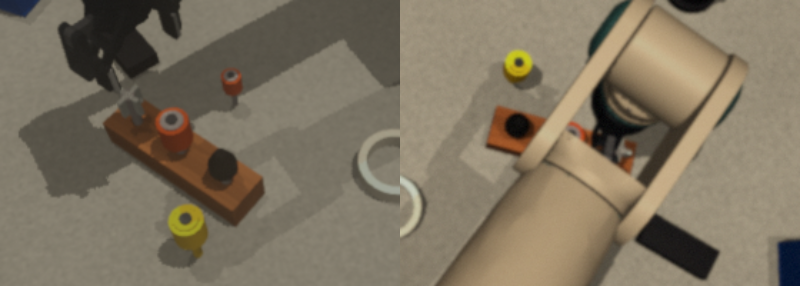

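The view shows the gripper up and left over the block, the drum at crop (173,125) still upright, and the small orange drum clear at (231,80). I correct y by +14 mm, then descend.

drive_tool --series '[[0.085,[-0.0015,-0.007,0],[0,-0.15,-0.5]],[0.085,[-0.0015,-0.007,0],[0,-0.15,-0.5]],[0.085,[0,0,0.02],[0,0,0]],[0.085,[0,0,0.025],[0,0,0]]]'

```text
t: 3.33
ee_pos: [0.4687, -0.2594, 0.1584]
ee_rot: [179.9, -0.4, -13.0]
force: [0.8, -0.0, -0.4]
opening: 0.0849
```

Run:
```python
from h import *;from plant import bot
plan(bot,[.467,-.260,.067],down(-13),4,.085)
```

```text
t 3.33 now [ 0.4687 -0.2594  0.1584] [179.92  -0.36 -12.99] F [ 0.8 -0.  -0.4] op 0.0849 d [-0.0017 -0.0006 -0.0914] w [ 0.08 -0.36  0.01]
[[0.085,[-0.0005,0.0002,0.0228],[0.02,-0.09,0.0]],[0.085,[-0.0005,0.0002,0.0228],[0.02,-0.09,0.0]],[0.085,[-0.0004,0.0002,0.0228],[0.02,-0.09,0.0]],[0.085,[-0.0004,0.0002,0.0228],[0.02,-0.09,0.0]]]
```

drive_tool --series '[[0.085,[-0.0005,0,0.02],[0,-0.1,0]],[0.085,[-0.0005,0,0.02],[0,-0.1,0]],[0.085,[-0.0005,0,0.02],[0,-0.1,0]],[0.085,[0,0,0.016],[0,-0.1,0]],[0.085,[0,0,0.008],[0,0,0]],[0.085,[0,0,0.004],[0,0,0]],[0.06,[0,0,0],[0,0,0]]]'

```text
t: 3.92
ee_pos: [0.4666, -0.2467, 0.0667]
ee_rot: [-180.0, 0.1, -12.0]
force: [0.4, 0.3, 1.1]
opening: 0.0746
```

Run:
```python
from h import *;from plant import bot
plan(bot,[.467,-.260,.067],down(-13),1,.085)
c=bot.camera("scene");cv2.imwrite("pics/d2.png",cv2.resize(c["img"][120:300,120:360,::-1],(720,540),interpolation=cv2.INTER_CUBIC))
```

```text
t 3.92 now [ 0.4666 -0.2467  0.0667] [-1.7999e+02  8.0000e-02 -1.1960e+01] F [0.4 0.3 1.1] op 0.0746 d [ 0.0004 -0.0133  0.0003] w [-0.01  0.08  1.04]
[[0.085,[0.0031,0.013,-0.0003],[-0.01,0.08,1.04]]]
```

View pics/d2.png

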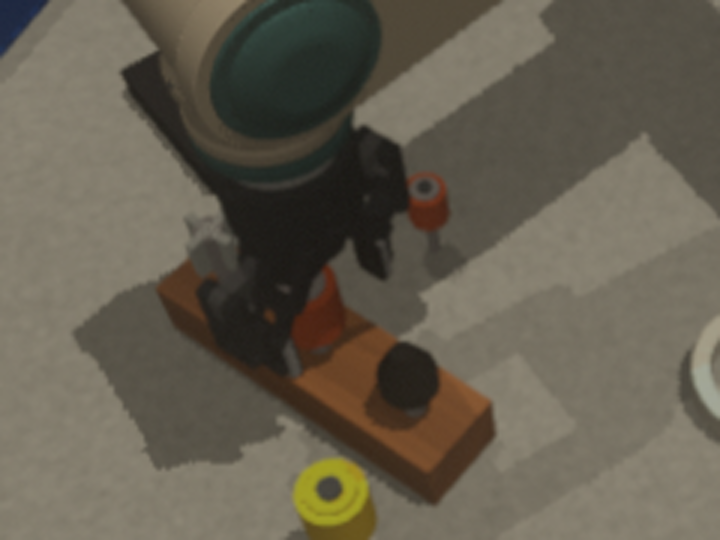

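The fingers straddle the drum (crop (320,305)). The tool drifted +13 mm in y from the earlier motion carrying on, so I correct it, settle and check.

drive_tool --series '[[0.07,[0.003,0.013,0],[0,0,1]],[0.07,[0,0,0],[0,0,0]],[0.07,[0,0,0],[0,0,0]]]'

```text
t: 4.22
ee_pos: [0.4688, -0.262, 0.071]
ee_rot: [179.9, -0.3, -13.0]
force: [0.3, -0.8, 0.3]
opening: 0.0701
```

Run:
```python
from h import *;from plant import bot
plan(bot,[.467,-.260,.067],down(-13),1,.07)
```

```text
t 4.22 now [ 0.4688 -0.262   0.071 ] [179.88  -0.29 -13.  ] F [ 0.3 -0.8  0.3] op 0.0701 d [-0.0018  0.002  -0.004 ] w [ 0.12 -0.29  0.  ]
[[0.07,[-0.0023,-0.0015,0.004],[0.12,-0.29,0.0]]]
```

drive_tool --series '[[0.07,[-0.002,-0.0015,0.003],[0,-0.3,0]],[0.03,[0,0,0],[0,0,0]],[0.03,[0,0,0],[0,0,0]],[0.03,[0,0,0],[0,0,0]],[0.03,[0,0,0],[0,0,0]],[0.03,[0,0,0],[0,0,0]]]'

```text
t: 4.72
ee_pos: [0.468, -0.2613, 0.0697]
ee_rot: [179.8, -0.2, -13.1]
force: [-0.2, -0.7, 0.2]
opening: 0.039
```

drive_tool --series '[[0.03,[0,0,-0.01],[0,0,0]],[0.03,[0,0,-0.02],[0,0,0]],[0.03,[0,0,-0.03],[0,0,0]],[0.03,[0,0,-0.035],[0,0,0]],[0.03,[0,0,-0.035],[0,0,0]],[0.03,[0,0,-0.035],[0,0,0]],[0.03,[0,0,-0.02],[0,0,0]]]'

```text
t: 5.3
ee_pos: [0.4646, -0.2582, 0.2557]
ee_rot: [-179.9, 0.6, -13.0]
force: [1.3, -0.3, -1.5]
opening: 0.039
```

```bash
cat >> h.py <<'E'
SO=np.array([.5727,.195,.15]);SY=6.2;TIP=.060
SR=spin(SY); TR=SR@np.diag([1.,-1,-1])  # tool x along spindle x, tool z along -spindle z
def tcp(z): return SO+SR@[0,0,z+TIP]    # TCP when the tip is z above the floor
E
python3 - <<'E'
from h import *;from plant import bot
print(tcp(.1),tcp(0))
plan(bot,tcp(.11)+[-.02,-.0,.04],TR,20,.03)
E
```

```text
[0.49316792 0.18636005 0.28856406] [0.54287547 0.19176002 0.20196152]
t 5.3 now [ 0.4646 -0.2582  0.2557] [-179.88    0.62  -13.05] F [ 1.3 -0.3 -1.5] op 0.039 d [0.0036 0.444  0.0815] w [  4.83  30.31 -18.87]
[[0.03,[-0.0049,-0.0217,-0.004],[0.24,1.52,-0.94]],[0.03,[-0.0044,-0.0218,-0.004],[0.24,1.52,-0.94]],[0.03,[-0.004,-0.0219,-0.004],[0.24,1.52,-0.94]],[0.03,[-0.0035,-0.0219,-0.004],[0.24,1.52,-0.94]],[0.03,[-0.003,-0.022,-0.004],[0.24,1.52,-0.94]],[0.03,[-0.0025,-0.0221,-0.004],[0.24,1.52,-0.94]],[0.03,[-0.0021,-0.0221,-0.004],[0.24,1.52,-0.94]],[0.03,[-0.0016,-0.0222,-0.0039],[0.24,1.52,-0.94]]]
[[0.03,[-0.0011,-0.0222,-0.0039],[0.24,1.52,-0.94]],[0.03,[-0.0007,-0.0222,-0.0038],[0.24,1.52,-0.94]],[0.03,[-0.0002,-0.0223,-0.0037],[0.24,1.52,-0.94]],[0.03,[0.0003,-0.0223,-0.0036],[0.24,1.52,-0.94]],[0.03,[0.0007,-0.0223,-0.0035],[0.24,1.52,-0.94]],[0.03,[0.0012,-0.0223,-0.0034],[0.24,1.52,-0.94]],[0.03,[0.0016,-0.0223,-0.0033],[0.24,1.52,-0.94]],[0.03,[0.0021,-0.0223,-0.0031],[0.24,1.52,-0.94]]]
[[0.03,[0.0025,-0.0222,-0.003],[0.24,1.52,-0.94]],[0.03,[0.003,-0.0222,-0.0028],[0.24,1.52,-0.94]],[0.03,[0.0034,-0.0222,-0.0026],[0.24,1.52,-0.94]],[0.03,[0.0038,-0.0221,-0.0024],[0.24,1.52,-0.94]]]
```

drive_tool --series '[[0.03,[-0.005,-0.0215,-0.004],[0.25,1.5,-0.95]],[0.03,[-0.0045,-0.022,-0.004],[0.25,1.5,-0.95]],[0.03,[-0.004,-0.022,-0.004],[0.25,1.5,-0.95]],[0.03,[-0.0035,-0.022,-0.004],[0.25,1.5,-0.95]],[0.03,[-0.003,-0.022,-0.004],[0.25,1.5,-0.95]],[0.03,[-0.0025,-0.022,-0.004],[0.25,1.5,-0.95]],[0.03,[-0.002,-0.022,-0.004],[0.25,1.5,-0.95]],[0.03,[-0.0015,-0.022,-0.004],[0.25,1.5,-0.95]]]'

```text
t: 5.97
ee_pos: [0.4637, -0.0763, 0.2984]
ee_rot: [-178.7, -12.2, -5.5]
force: [-0.1, -0.1, -1.8]
opening: 0.0389
```

drive_tool --series '[[0.03,[-0.001,-0.022,-0.004],[0.25,1.5,-0.95]],[0.03,[-0.0005,-0.022,-0.004],[0.25,1.5,-0.95]],[0.03,[0,-0.022,-0.004],[0.25,1.5,-0.95]],[0.03,[0.0005,-0.022,-0.0035],[0.25,1.5,-0.95]],[0.03,[0.001,-0.022,-0.0035],[0.25,1.5,-0.95]],[0.03,[0.001,-0.022,-0.0035],[0.25,1.5,-0.95]],[0.03,[0,0,0],[0,0,0]],[0.03,[0,0,0],[0,0,0]]]'

```text
t: 6.63
ee_pos: [0.4582, 0.0659, 0.3276]
ee_rot: [-178.8, -21.7, 0.8]
force: [-0.4, 0.3, -3.2]
opening: 0.0387
```

Run:
```python
from h import *;from plant import bot
plan(bot,tcp(.10),TR,8,.03)
```

```text
t 6.63 now [0.4582 0.0659 0.3276] [-178.8   -21.66    0.83] F [-0.4  0.3 -3.2] op 0.0387 d [ 0.0349  0.1205 -0.0391] w [ 1.15  8.28 -4.93]
[[0.03,[0.0025,-0.0149,0.0065],[0.14,1.04,-0.62]],[0.03,[0.0025,-0.0148,0.0066],[0.14,1.04,-0.62]],[0.03,[0.0025,-0.0148,0.0067],[0.14,1.04,-0.62]],[0.03,[0.0026,-0.0147,0.0068],[0.14,1.04,-0.62]],[0.03,[0.0026,-0.0147,0.0069],[0.14,1.04,-0.62]],[0.03,[0.0026,-0.0146,0.007],[0.14,1.04,-0.62]],[0.03,[0.0027,-0.0146,0.007],[0.14,1.04,-0.62]],[0.03,[0.0027,-0.0146,0.0071],[0.14,1.04,-0.62]]]
```

drive_tool --series '[[0.03,[0.0025,-0.015,0.0065],[0.15,1.05,-0.6]],[0.03,[0.0025,-0.015,0.0065],[0.15,1.05,-0.6]],[0.03,[0.0025,-0.015,0.0065],[0.15,1.05,-0.6]],[0.03,[0.0025,-0.015,0.007],[0.15,1.05,-0.6]],[0.03,[0.0025,-0.0145,0.007],[0.15,1.05,-0.6]],[0.03,[0.0025,-0.0145,0.007],[0.15,1.05,-0.6]],[0.03,[0.0025,-0.0145,0.007],[0.15,1.05,-0.6]],[0.03,[0,0,0],[0,0,0]]]'

```text
t: 7.3
ee_pos: [0.4885, 0.1697, 0.2909]
ee_rot: [-180.0, -28.9, 5.1]
force: [0.6, -0.1, -2.3]
opening: 0.0387
```

drive_tool --series '[[0.03,[0.0025,-0.0075,0.0035],[0.15,1.05,-0.6]],[0.03,[0,0,0],[0,0,0]],[0.03,[0,0,0],[0,0,0]]]'

```text
t: 7.55
ee_pos: [0.4912, 0.1754, 0.2881]
ee_rot: [179.7, -29.6, 5.8]
force: [-1.0, -0.2, -2.1]
opening: 0.039
```

Run:
```python
from h import *;from plant import bot
plan(bot,tcp(.10),TR,1,.03)
C=cams(bot);s=bot.observe();Rt=R.from_euler('xyz',s["ee_rot"],degrees=True).as_matrix()
tipw=s["ee_pos"]+Rt@[0,0,TIP]
out=[]
for n,(x,y) in (("scene",(400,230)),("top",(130,120))):
    I=C[n]["img"][:,:,::-1].copy()
    print(n,proj(C[n],[tipw,tipw-Rt[:,2]*.06,SO+SR@[0,0,.048]]).round(1).tolist())
    out.append(cv2.resize(I[y:y+160,x:x+160 if n=="scene" else x+120],None,fx=3.7 if n=="top" else 3,fy=3 if n=="scene" else 3,interpolation=cv2.INTER_CUBIC)[:480,:400 if n=="scene" else 400])
cv2.imwrite("pics/raw_s1.png",C["scene"]["img"][:,:,::-1]);cv2.imwrite("pics/raw_t1.png",C["top"]["img"][:,:,::-1])
a=cv2.resize(C["scene"]["img"][230:380,430:590,::-1],(400,375),interpolation=cv2.INTER_CUBIC)
b=cv2.resize(C["top"]["img"][120:270,120:280,::-1],(400,375),interpolation=cv2.INTER_CUBIC)
cv2.imwrite("pics/e1.png",np.hstack([a,b]))
```

```text
t 7.55 now [0.4912 0.1754 0.2881] [179.71 -29.61   5.76] F [-1.  -0.2 -2.1] op 0.039 d [0.0019 0.011  0.0005] w [ 0.51  0.39 -0.38]
[[0.03,[0.0028,-0.0108,0.001],[0.51,0.39,-0.38]]]
scene [[488.3, 299.8], [504.7, 260.1], [484.5, 336.0]]
top [[189.6, 195.1], [181.8, 203.4], [189.5, 187.3]]
```

View pics/e1.png

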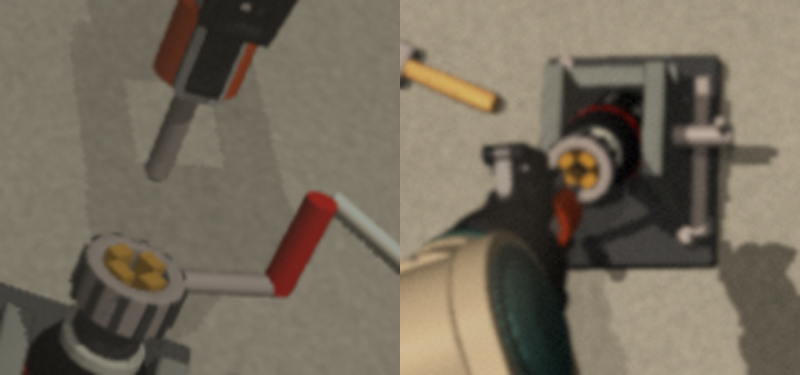

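The left part (scene) shows the shank tip at about (493,300) with the shank running up to (504,269). That is about 4 px right of nominal. In the right part (top) the drum partly covers the nut near (187,205). I zoom into the same frames to measure the offset.

Run:
```python
import cv2,numpy as np
S=cv2.imread("pics/raw_s1.png");T=cv2.imread("pics/raw_t1.png")
def crop(I,x,y,w,h,k):
    c=cv2.resize(I[y:y+h,x:x+w],None,fx=k,fy=k,interpolation=cv2.INTER_CUBIC);c=cv2.convertScaleAbs(c,alpha=1.7)
    for i in range(0,w,10):
        cv2.line(c,(i*k,0),(i*k,6),(255,255,0),1);cv2.putText(c,str(x+i),(i*k,18),0,.35,(255,255,0),1)
    for j in range(0,h,10):
        cv2.line(c,(0,j*k),(6,j*k),(255,255,0),1);cv2.putText(c,str(y+j),(8,j*k+4),0,.35,(255,255,0),1)
    return c
cv2.imwrite("pics/e2.png",np.hstack([crop(S,470,235,66,75,6),crop(T,165,165,50,56,8)[:450,:400]]))
```

```text
Traceback (most recent call last):
ValueError: all the input array dimensions except for the concatenation axis must match exactly, but along dimension 0, the array at index 0 has size 450 and the array at index 1 has size 448
```

```bash
cat > cr.py <<'E'
import cv2,numpy as np
def crop(I,x,y,w,h,k,W=400,H=450):
    c=cv2.resize(I[y:y+h,x:x+w],None,fx=k,fy=k,interpolation=cv2.INTER_CUBIC);c=cv2.convertScaleAbs(c,alpha=1.7)
    for i in range(0,w,10):
        cv2.line(c,(i*k,0),(i*k,6),(255,255,0),1);cv2.putText(c,str(x+i),(i*k,18),0,.35,(255,255,0),1)
    for j in range(0,h,10):
        cv2.line(c,(0,j*k),(6,j*k),(255,255,0),1);cv2.putText(c,str(y+j),(8,j*k+4),0,.35,(255,255,0),1)
    o=np.zeros((H,W,3),np.uint8);c=c[:H,:W];o[:c.shape[0],:c.shape[1]]=c
    return o
E
python3 - <<'E'
from cr import *
S=cv2.imread("pics/raw_s1.png");T=cv2.imread("pics/raw_t1.png")
cv2.imwrite("pics/e2.png",np.hstack([crop(S,470,235,66,75,6),crop(T,165,165,50,56,8)]))
E
```

```text
(no output)
```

View pics/e2.png

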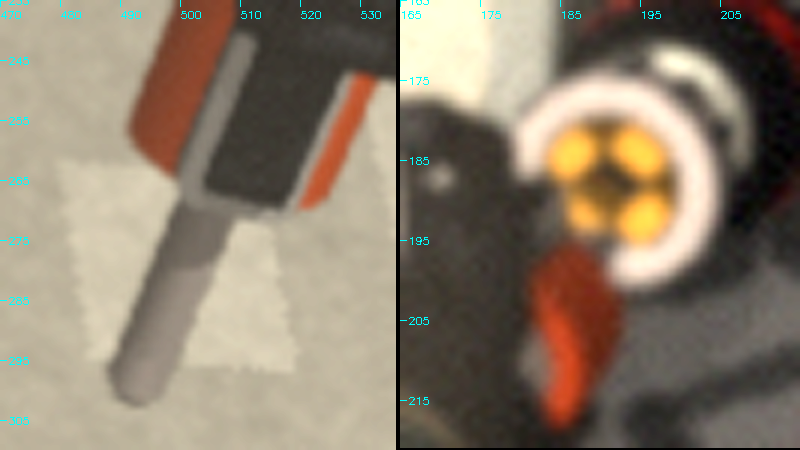

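Scene zoom: shank axis from (492.3,300) at the tip to (503.8,270.3) at the top. Top zoom: the jaws' centre is at about (190.5,188) and the orange part's right edge at about x=192.5. The arm may still have been moving between frame and reading, so I re-read the state.

Run:
```python
from h import *;from plant import bot
plan(bot,tcp(.10),TR,1,.03)
C=cams(bot);s=bot.observe();print(s["ee_pos"],s["ee_rot"],s["t"])
Rt=R.from_euler('xyz',s["ee_rot"],degrees=True).as_matrix()
tipw=s["ee_pos"]+Rt@[0,0,TIP]
for n in C: print(n,proj(C[n],[tipw,tipw-Rt[:,2]*.06,SO+SR@[0,0,.048]]).round(1).tolist())
O,N=cv2.imread("pics/raw_s1.png"),C["scene"]["img"][:,:,::-1]
print(np.abs(O.astype(int)-N).max(2)[235:310,470:530].mean())
r=least_squares(lambda d:proj(C["scene"],s["ee_pos"]+Rt@[0,d[0],d[1]])[0]-(492.3,300),[0,.06]);print("dy,dz",r.x,r.fun)
r=least_squares(lambda d:proj(C["scene"],s["ee_pos"]+Rt@[0,d[0],d[1]])[0]-(503.8,270.3),[0,.06]);print("dy,dz up",r.x,r.fun)
```

```text
t 7.65 now [0.4914 0.1753 0.2883] [179.73 -29.64   5.73] F [-0.6  0.  -2.4] op 0.0387 d [0.0018 0.011  0.0003] w [ 0.51  0.36 -0.41]
[[0.03,[0.0027,-0.0108,0.0011],[0.51,0.36,-0.41]]]
[0.49148902 0.1755517  0.2885324 ] [179.74160397 -29.69964485   5.73116126] 7.75
scene [[488.5, 299.9], [504.9, 260.2], [484.5, 336.0]]
top [[189.4, 195.0], [181.6, 203.3], [189.5, 187.3]]
1.0033333333333334
dy,dz [-0.00422211  0.05873524] [0. 0.]
dy,dz up [-0.00328939  0.01366789] [0. 0.]
```

The arm was still. So the drum sits about 4 mm toward tool −y in the grip, which is spindle +y and agrees with the network's −0.258. I include that and approach to about 9 mm above the mouth.

```bash
cat >> h.py <<'E'
OFF=np.array([0,-.0040,.0590])
def tcp(z,dx=0,dy=0): return SO+SR@[dx,dy,z]-TR@OFF
E
python3 - <<'E'
from h import *;from plant import bot
plan(bot,tcp(.058),TR,4,.03)
E
```

```text
t 7.75 now [0.4915 0.1756 0.2885] [179.74 -29.7    5.73] F [ 1.1  0.1 -1.9] op 0.039 d [ 0.0235  0.0092 -0.0372] w [ 0.49  0.3  -0.41]
[[0.03,[0.0007,-0.0017,0.0111],[0.12,0.08,-0.1]],[0.03,[0.0007,-0.0017,0.0111],[0.12,0.08,-0.1]],[0.03,[0.0006,-0.0017,0.0111],[0.12,0.08,-0.1]],[0.03,[0.0006,-0.0017,0.0111],[0.12,0.08,-0.1]]]
```

drive_tool --series '[[0.03,[0.0013,-0.0034,0.011],[0.2,0.15,-0.2]],[0.03,[0.0013,-0.0034,0.011],[0.2,0.15,-0.2]],[0.03,[0,0,0.011],[0.1,0,0]],[0.03,[0,0,0.01],[0,0,0]],[0.03,[0,0,0],[0,0,0]],[0.03,[0,0,0],[0,0,0]],[0.03,[0,0,0],[0,0,0]]]'

```text
t: 8.33
ee_pos: [0.5163, 0.1832, 0.2505]
ee_rot: [-180.0, -30.0, 6.0]
force: [0.3, -1.0, -2.5]
opening: 0.0386
```

Run:
```python
from h import *;from plant import bot;from cr import *
plan(bot,tcp(.058),TR,1,.03)
C=cams(bot);s=bot.observe()
Rt=R.from_euler('xyz',s["ee_rot"],degrees=True).as_matrix();tipw=s["ee_pos"]+Rt@OFF
print("tip in spindle",SR.T@(tipw-SO))
for n in C: print(n,proj(C[n],[tipw,tipw-Rt[:,2]*.06,SO+SR@[0,0,.048]]).round(1).tolist())
cv2.imwrite("pics/f1.png",np.hstack([crop(C["scene"]["img"][:,:,::-1],460,280,66,75,6),crop(C["top"]["img"][:,:,::-1],165,160,50,56,8)]))
```

```text
t 8.33 now [0.5163 0.1832 0.2505] [-179.98  -29.96    6.05] F [ 0.3 -1.  -2.5] op 0.0386 d [-0.0013  0.0015  0.0009] w [ 0.06  0.04 -0.13]
[[0.03,[-0.0006,-0.0016,-0.0013],[0.06,0.04,-0.13]]]
tip in spindle [ 0.00104917 -0.00154163  0.05723584]
scene [[485.5, 330.7], [500.8, 293.4], [484.5, 336.0]]
top [[189.2, 187.8], [182.0, 195.5], [189.5, 187.3]]
```

View pics/f1.png

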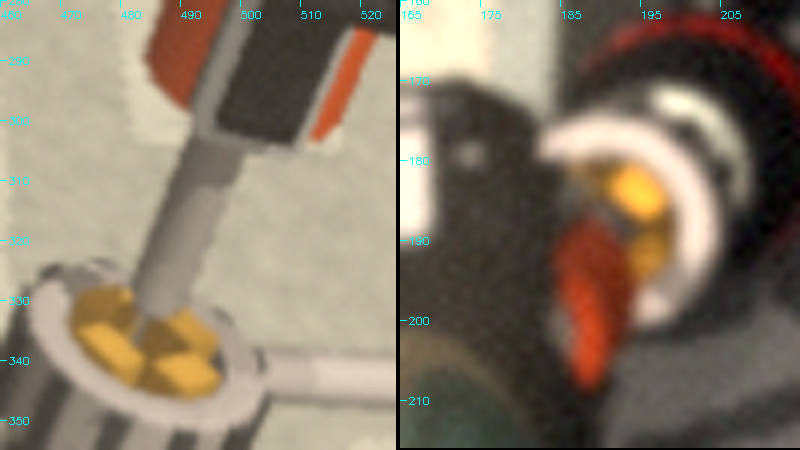

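In the scene view the shank tip is at about (485.8,331.7) and the jaws' centre at about (484.3,337). The shank's line passes about 2 mm to the −y side, agreeing with the computed −1.5 mm. I correct that and enter in small steps, watching the force.

drive_tool --series '[[0.03,[-0.0008,-0.0018,0],[0,0,0]],[0.03,[0,0,0.003],[0,0,0]],[0.03,[0,0,0.003],[0,0,0]],[0.03,[0,0,0.003],[0,0,0]],[0.03,[0,0,0.003],[0,0,0]],[0.03,[0,0,0],[0,0,0]]]'

```text
t: 8.93
ee_pos: [0.5221, 0.1862, 0.2415]
ee_rot: [-179.9, -30.2, 6.0]
force: [-0.3, -1.1, -1.8]
opening: 0.0388
```

```bash
cat >> h.py <<'E'
def where(bot):
    s=bot.observe();Rt=R.from_euler('xyz',s["ee_rot"],degrees=True).as_matrix();print("t",round(s["t"],2),"tip in spindle mm",np.round(1e3*SR.T@(s["ee_pos"]+Rt@OFF-SO),1),"force in tool",np.round(Rt.T@s["force"],1),"rot err",np.round(R.from_matrix(Rt.T@TR).as_rotvec(degrees=True),2))
E
python3 -c "
from h import *;from plant import bot
where(bot)"
```

```text
t 8.93 tip in spindle mm [ 1.6  0.8 45.9] force in tool [-1.3  1.1  1.3] rot err [-0.   -0.23 -0.13]
```

drive_tool --series '[[0.03,[-0.0014,0.0005,0],[0,0.1,0]],[0.03,[0,0,0.003],[0,0,0]],[0.03,[0,0,0.003],[0,0,0]],[0.03,[0,0,0],[0,0,0]]]'

```text
t: 9.27
ee_pos: [0.5241, 0.1859, 0.2347]
ee_rot: [-179.9, -30.3, 6.0]
force: [0.1, 0.1, -1.5]
opening: 0.0389
```

```bash
python3 -c "
from h import *;from plant import bot
where(bot)"
```

```text
t 9.27 tip in spindle mm [-0.1  0.2 39. ] force in tool [-0.7 -0.1  1.4] rot err [-0.   -0.31 -0.14]
```

drive_tool --series '[[0.03,[0,0,0.004],[0,-0.3,0]],[0.03,[0,0,0.004],[0,0,0]],[0.03,[0,0,0.004],[0,0,0]],[0.03,[0,0,0.003],[0,0,0]],[0.03,[0,0,0],[0,0,0]]]'

```text
t: 9.68
ee_pos: [0.5324, 0.1867, 0.22]
ee_rot: [-179.9, -30.0, 6.0]
force: [0.4, -0.6, -2.1]
opening: 0.039
```

```bash
python3 -c "
from h import *;from plant import bot
where(bot)"
```

```text
t 9.68 tip in spindle mm [-0.5  0.1 22.1] force in tool [-0.8  0.7  2. ] rot err [ 0.01  0.05 -0.13]
```

drive_tool --series '[[0.03,[0.0003,0,0.003],[0,0,0]],[0.03,[0,0,0.004],[0,0,0]],[0.03,[0,0,0.004],[0,0,0]],[0.03,[0,0,0.003],[0,0,0]],[0.03,[0,0,0],[0,0,0]]]'

```text
t: 10.1
ee_pos: [0.5395, 0.1871, 0.2063]
ee_rot: [180.0, -29.8, 6.1]
force: [-0.2, 0.6, -1.8]
opening: 0.0386
```

```bash
python3 -c "
from h import *;from plant import bot
where(bot)"
```

```text
t 10.1 tip in spindle mm [-1.4 -0.3  6.7] force in tool [-1.  -0.7  1.5] rot err [ 0.07  0.22 -0.13]
```

drive_tool --series '[[0.03,[0.0008,0,0.002],[0,0.2,0]],[0.03,[0,0,0.002],[0,0,0]],[0.03,[0,0,0.002],[0,0,0]],[0.03,[0,0,0],[0,0,0]]]'

```text
t: 10.43
ee_pos: [0.5427, 0.1874, 0.2015]
ee_rot: [180.0, -29.9, 6.1]
force: [-4.5, -1.6, -0.1]
opening: 0.0391
```

```bash
python3 -c "
from h import *;from plant import bot
where(bot)"
```

```text
t 10.43 tip in spindle mm [-0.8 -0.4  0.9] force in tool [-4.1  1.1 -2.2] rot err [ 0.09  0.11 -0.13]
```

drive_tool --series '[[0.03,[-0.0003,0,0.002],[0,0,0]],[0.03,[0,0,0.001],[0,0,0]]]'

```text
t: 10.6
ee_pos: [0.543, 0.1876, 0.2015]
ee_rot: [180.0, -29.8, 6.0]
force: [-10.9, -3.4, 3.7]
opening: 0.039
```

```bash
python3 -c "
from h import *;from plant import bot
where(bot)"
```

```text
t 10.6 tip in spindle mm [-0.6 -0.2  0.8] force in tool [-7.9  2.2 -8.8] rot err [ 0.09  0.17 -0.14]
```

Force rises with no travel at z ≈ 0.8 mm, so the drum is home. Releasing.

drive_tool --series '[[0.065,[0,0,0],[0,0,0]],[0.065,[0,0,0],[0,0,0]],[0.065,[0,0,0],[0,0,0]],[0.065,[0,0,0],[0,0,0]],[0.065,[0,0,0],[0,0,0]],[0.065,[0,0,0],[0,0,0]]]'

```text
t: 11.1
ee_pos: [0.5454, 0.1886, 0.2058]
ee_rot: [-179.9, -30.4, 6.0]
force: [0.6, -0.1, 0.0]
opening: 0.065
```

drive_tool --series '[[0.065,[0,0,-0.01],[0,0,0]],[0.065,[0,0,-0.02],[0,0,0]],[0.065,[0,0,-0.025],[0,0,0]],[0.065,[0,0,-0.03],[0,0,0]],[0.065,[0,0,-0.03],[0,0,0]],[0.065,[0,0,-0.02],[0,0,0]],[0.065,[0,0,0],[0,0,0]]]'

```text
t: 11.68
ee_pos: [0.4726, 0.1801, 0.329]
ee_rot: [-179.8, -30.3, 6.0]
force: [-0.2, 0.5, 1.3]
opening: 0.0651
```

Run:
```python
from h import *;from plant import bot;from cr import *
where(bot)
C=cams(bot)
A=SO+SR@[0,0,.105];
hp=[SO+SR@lever(.24,.098),SO+SR@lever(.24,.036)]
for n in C: print(n,proj(C[n],[A,SO+SR@[0,0,.06]]+hp).round(1).tolist())
cv2.imwrite("pics/g1.png",np.hstack([crop(C["scene"]["img"][:,:,::-1],440,250,130,130,4,400,450),crop(C["top"]["img"][:,:,::-1],130,140,100,100,4)]))
```

```text
t 11.68 tip in spindle mm [2.200e+00 1.000e-01 1.466e+02] force in tool [ 0.6 -0.5 -1.2] rot err [-0.04 -0.3  -0.2 ]
scene [[498.7, 301.2], [487.4, 328.9], [558.6, 308.2], [540.7, 344.6]]
top [[182.8, 194.5], [188.1, 188.8], [144.0, 213.1], [153.3, 204.4]]
```

View pics/g1.png

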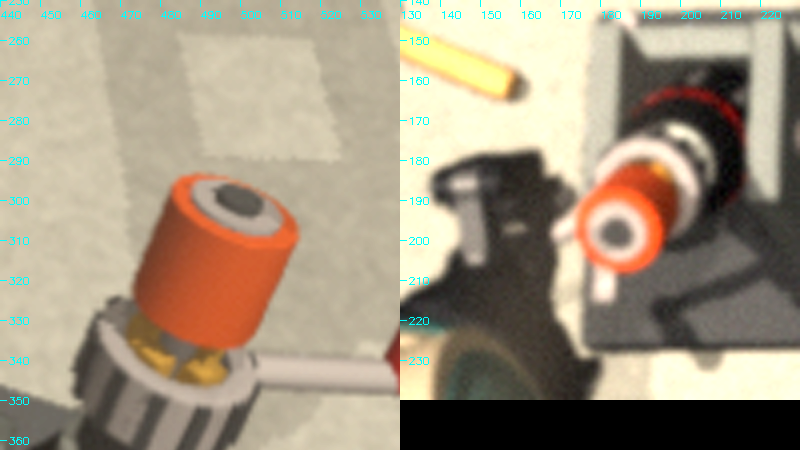

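Scene crop: the drum's bolt is at (500,299.5) and its shank is down in the collet. Top crop: the bolt is at (183.8,197.8). It sits home, leaning a few degrees in the loose bore. The measured lever handle matches the model. Next I push the handle with the shut fingers, keeping tool x along spindle +x.

```bash
cat >> h.py <<'E'
def lv(x,y,z): return SO+SR@[x,y,z]
def wl(bot):
    s=bot.observe();Rt=R.from_euler('xyz',s["ee_rot"],degrees=True).as_matrix();print("t",round(s["t"],2),"TCP in spindle mm",np.round(1e3*SR.T@(s["ee_pos"]-SO),1),"force spindle",np.round(SR.T@s["force"],1),"rot err",np.round(R.from_matrix(Rt.T@TR).as_rotvec(degrees=True),2))
E
python3 - <<'E'
from h import *;from plant import bot
C={"scene":0}
print("tops",*map(lambda v:np.round(v,3),tri(cams(bot),(500,299.5),(183.8,197.8))),"nominal",lv(0,0,.105))
x,_=tri(cams(bot),(500,299.5),(183.8,197.8));print("in spindle",SR.T@(x-SO))
plan(bot,lv(-.08,.078,.15),TR,6,0)
E
```

```text
tops [0.515 0.19  0.237] [-0.787 -0.081 -1.215  0.016] nominal [0.52050707 0.18933003 0.24093267]
in spindle [-0.00647464  0.00157181  0.10368023]
t 11.98 now [0.4731 0.1797 0.3207] [179.96 -29.63   6.01] F [ 0.3  0.3 -0.7] op 0.0651 d [-0.0522  0.0773 -0.0808] w [ 0.14  0.37 -0.16]
[[0,[-0.013,-0.0137,0.0081],[0.02,0.06,-0.03]],[0,[-0.013,-0.0137,0.0081],[0.02,0.06,-0.03]],[0,[-0.013,-0.0137,0.0081],[0.02,0.06,-0.03]],[0,[-0.013,-0.0137,0.0081],[0.02,0.06,-0.03]],[0,[-0.013,-0.0137,0.0081],[0.02,0.06,-0.03]],[0,[-0.013,-0.0137,0.008],[0.02,0.06,-0.03]]]
```

drive_tool --series '[[0.0,[-0.013,-0.0135,0.008],[0,0.05,0]],[0.0,[-0.013,-0.0135,0.008],[0,0.05,0]],[0.0,[-0.013,-0.0135,0.008],[0,0.05,0]],[0.0,[-0.013,-0.0135,0.008],[0,0.05,0]],[0.0,[-0.013,-0.0135,0.008],[0,0.05,0]],[0.0,[-0.013,-0.0135,0.008],[0,0,0]],[0.0,[0,0,0],[0,0,0]],[0.0,[0,0,0],[0,0,0]]]'

```text
t: 12.65
ee_pos: [0.4188, 0.2561, 0.2247]
ee_rot: [179.4, -29.0, 6.1]
force: [0.1, -0.1, 0.1]
opening: 0.0
```

Run:
```python
from h import *;from plant import bot
wl(bot);plan(bot,lv(-.08,.078,.062),TR,6,0)
```

```text
t 12.65 TCP in spindle mm [-89.4  77.4 137.9] force spindle [ 0.1 -0.1  0. ] rot err [ 0.69  1.05 -0.06]
t 12.65 now [0.4188 0.2561 0.2247] [179.35 -28.95   6.12] F [ 0.1 -0.1  0.1] op 0.0 d [ 0.0458  0.0056 -0.061 ] w [ 0.69  1.05 -0.06]
[[0,[0.0018,-0.0003,0.0126],[0.11,0.17,-0.01]],[0,[0.0018,-0.0002,0.0126],[0.11,0.17,-0.01]],[0,[0.0017,-0.0002,0.0126],[0.11,0.17,-0.01]],[0,[0.0017,-0.0002,0.0126],[0.11,0.17,-0.01]],[0,[0.0016,-0.0002,0.0126],[0.11,0.17,-0.01]],[0,[0.0016,-0.0001,0.0126],[0.11,0.17,-0.01]]]
```

drive_tool --series '[[0.0,[0.001,0,0.0125],[0.1,0.2,0]],[0.0,[0.001,0,0.0125],[0.1,0.2,0]],[0.0,[0.001,0,0.0125],[0.1,0.2,0]],[0.0,[0.001,0,0.0125],[0.1,0.2,0]],[0.0,[0.001,0,0.0125],[0.1,0.2,0]],[0.0,[0.001,0,0.01],[0.1,0,0]],[0.0,[0,0,0],[0,0,0]],[0.0,[0,0,0],[0,0,0]]]'

```text
t: 13.32
ee_pos: [0.4659, 0.2561, 0.164]
ee_rot: [179.9, -30.0, 5.9]
force: [0.8, -0.2, 0.3]
opening: -0.0001
```

Run:
```python
from h import *;from plant import bot;from cr import *
wl(bot);plan(bot,lv(-.055,.078,.062),TR,6,0)
C=cams(bot)
cv2.imwrite("pics/h1.png",np.hstack([crop(C["scene"]["img"][:,:,::-1],470,240,100,112,4),crop(C["top"]["img"][:,:,::-1],120,140,100,112,4)]))
```

```text
t 13.32 TCP in spindle mm [-79.2  72.3  61.9] force spindle [ 0.8 -0.3 -0.2] rot err [ 0.26 -0.04 -0.24]
t 13.32 now [0.4659 0.2561 0.164 ] [179.88 -30.04   5.92] F [ 0.8 -0.2  0.3] op -0.0001 d [0.0202 0.0079 0.0122] w [ 0.26 -0.04 -0.24]
[[0,[0.004,-0.001,-0.0],[0.04,-0.01,-0.04]],[0,[0.004,-0.001,-0.0],[0.04,-0.01,-0.04]],[0,[0.004,-0.001,-0.0],[0.04,-0.01,-0.04]],[0,[0.004,-0.001,-0.0],[0.04,-0.01,-0.04]],[0,[0.004,-0.001,-0.0],[0.04,-0.01,-0.04]],[0,[0.004,-0.001,-0.0],[0.04,-0.01,-0.04]]]
```

View pics/h1.png

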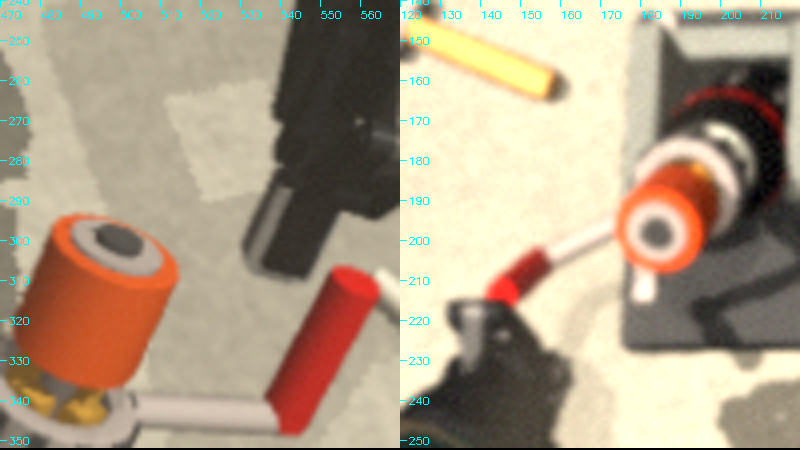

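The shut fingers stand behind the red handle on the robot side (top view: fingertip at about (140,215), handle top at (145,213)). The drum is still seated. Now I push along +x.

drive_tool --series '[[0.0,[0.007,-0.003,0],[0,0,0]],[0.0,[0.007,-0.003,0],[0,0,0]],[0.0,[0.006,-0.001,0],[0,0,0]],[0.0,[0.006,0,0],[0,0,0]],[0.0,[0.006,0,0],[0,0,0]],[0.0,[0.006,0,0],[0,0,0]]]'

```text
t: 13.92
ee_pos: [0.4976, 0.2708, 0.1857]
ee_rot: [-179.8, -29.8, 6.0]
force: [-5.5, 3.5, -1.5]
opening: -0.0002
```

```bash
python3 -c "
from h import *;from plant import bot
wl(bot)"
```

```text
t 13.92 TCP in spindle mm [-39.7  83.5  64.1] force spindle [-5.2  4.   1.3] rot err [-0.14  0.16 -0.17]
```

drive_tool --series '[[0.0,[0.007,0.001,0.0005],[0,0,0]],[0.0,[0.007,0.001,0.0005],[0,0,0]],[0.0,[0.007,0.001,0.0005],[0,0,0]],[0.0,[0.007,0.001,0],[0,0,0]],[0.0,[0.007,0.001,0],[0,0,0]],[0.0,[0.007,0.001,0],[0,0,0]]]'

```text
t: 14.42
ee_pos: [0.5336, 0.2737, 0.2039]
ee_rot: [-179.5, -29.1, 6.3]
force: [-6.0, -3.9, -0.1]
opening: -0.0003
```

```bash
python3 -c "
from h import *;from plant import bot
wl(bot)"
```

```text
t 14.42 TCP in spindle mm [ 0.6 82.5 61.9] force spindle [-5.6 -3.2  3.1] rot err [-0.55  0.94  0.06]
```

drive_tool --series '[[0.0,[0.006,0.0015,0],[-0.1,0.2,0]],[0.0,[0.006,0.0015,0],[-0.1,0.2,0]],[0.0,[0.005,0.0015,0],[-0.1,0.2,0]],[0.0,[0.005,0.0015,0],[0,0,0]]]'

```text
t: 14.75
ee_pos: [0.5531, 0.2687, 0.2143]
ee_rot: [179.9, -29.1, 6.3]
force: [-9.1, -6.1, 1.0]
opening: -0.0
```

```bash
python3 -c "
from h import *;from plant import bot
wl(bot)"
```

```text
t 14.75 TCP in spindle mm [22.2 75.4 61.5] force spindle [-7.9 -5.1  5.8] rot err [-0.01  0.88  0.12]
```

drive_tool --series '[[0.0,[0.005,0.0015,0],[0,0.3,0]],[0.0,[0.005,0.001,0],[0,0.2,0]],[0.0,[0.005,0.001,0],[0,0,0]]]'

```text
t: 15.0
ee_pos: [0.5631, 0.2644, 0.2185]
ee_rot: [179.6, -28.6, 6.4]
force: [-44.7, 0.4, 7.1]
opening: 0.0001
```

```bash
python3 -c "
from h import *;from plant import bot
wl(bot)"
```

```text
t 15.0 TCP in spindle mm [32.5 70.  60.3] force spindle [-34.9   5.2  28.3] rot err [0.32 1.4  0.14]
```

The force jumped to 45 N with the handle at x ≈ 0.053, which is the stop (q = 1.25 gives 0.051). I back off and look.

drive_tool --series '[[0.0,[0,0,0],[0,0,0]],[0.0,[-0.01,0,0],[0,0,0]],[0.0,[-0.015,0,0],[0,0,0]],[0.0,[-0.015,-0.002,0],[0,0,0]],[0.0,[-0.01,-0.005,-0.01],[0,0,0]],[0.0,[0,0,-0.03],[0,0,0]],[0.0,[0,0,-0.03],[0,0,0]],[0.0,[0,0,-0.03],[0,0,0]]]'

```text
t: 15.67
ee_pos: [0.4688, 0.2612, 0.2777]
ee_rot: [179.2, -27.6, 6.5]
force: [-0.5, 0.2, 0.5]
opening: -0.0
```

drive_tool --series '[[0.0,[-0.03,0,-0.02],[0,0,0]],[0.0,[-0.03,0,-0.02],[0,0,0]],[0.0,[-0.03,0,-0.01],[0,0,0]],[0.0,[0,0,0],[0,0,0]],[0.0,[0,0,0],[0,0,0]]]'

```text
t: 16.08
ee_pos: [0.3642, 0.2512, 0.2932]
ee_rot: [179.9, -28.5, 6.2]
force: [0.9, 0.9, -0.1]
opening: 0.0002
```

Run:
```python
from h import *;from plant import bot;from cr import *
wl(bot)
C=cams(bot)
for q in (1.1,1.25):
  for n in C: print(q,n,proj(C[n],[lv(0,0,.105)]+[SO+SR@lever(q,z) for z in(.098,.036)]).round(1).tolist())
cv2.imwrite("pics/i1.png",np.hstack([crop(C["scene"]["img"][:,:,::-1],450,260,100,112,4),crop(C["top"]["img"][:,:,::-1],130,130,100,112,4)]))
cv2.imwrite("pics/i2.png",C["scene"]["img"][:,:,::-1])
for l in("drum","cone_bit","cutter_bit"):
    print(l,[(np.round(b["location"],3).tolist(),round(b["confidence"],2)) for b in bot.boxes_of(l,C["scene"])])
```

```text
t 16.08 TCP in spindle mm [-102.7   78.4  224.6] force spindle [ 0.8  0.8 -0.5] rot err [0.12 1.48 0.04]
1.1 scene [[498.7, 301.2], [566.7, 343.1], [546.6, 381.5]]
1.1 top [[182.8, 194.5], [139.8, 175.3], [149.6, 168.7]]
1.25 scene [[498.7, 301.2], [562.3, 347.5], [542.2, 386.3]]
1.25 top [[182.8, 194.5], [142.5, 169.2], [152.2, 162.9]]
drum [([0.583, -0.182, 0.1], 0.84), ([0.539, 0.193, 0.231], 0.66), ([0.595, 0.196, 0.146], 0.57), ([0.361, -0.235, 0.064], 0.52)]
cone_bit [([0.494, -0.18, 0.091], 0.9)]
cutter_bit []
```

View pics/i1.png

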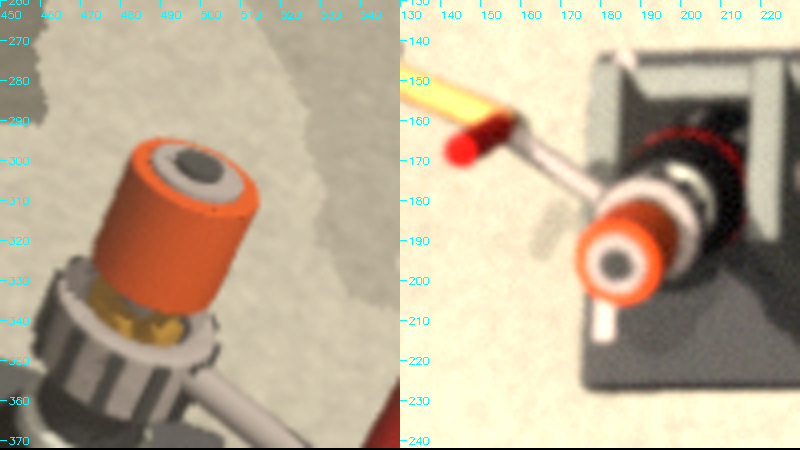

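The handle top is at (145.3,167.5), matching q ≈ 1.25 (predicted (142.5,169.2), with the same ~1–2 px bias as before). The drum's bolt, at (500,301)/(183.8,196), is now in line with the spindle. The network missed the cutter in the scene view, so I check both bits in the top view before handing in.

Run:
```python
from h import *;from plant import bot
c=bot.camera("top")
for l in("cone_bit","cutter_bit","block"): print(l,[(np.round(b["location"],3).tolist(),round(b["confidence"],2)) for b in bot.boxes_of(l,c)])
a=cv2.imread("pics/scene0.png")[180:225,175:205].astype(int);b=cv2.imread("pics/i2.png")[180:225,175:205]
print("cutter patch mean diff",np.abs(a-b).mean())
s=bot.observe();print(s["force"],np.abs(s["joint_vel"]).max())
```

```text
cone_bit [([0.482, -0.19, 0.092], 0.63), ([0.581, 0.186, 0.176], 0.6)]
cutter_bit [([0.453, -0.33, 0.103], 0.67), ([0.528, 0.183, 0.238], 0.36)]
block [([0.466, -0.259, 0.047], 0.88)]
cutter patch mean diff 0.8417283950617284
[-0.19758064  0.60984112 -0.56282492] 0.26149963442692997
```

Both bits are where they started, and the arm is clear and still. Handing in.

```bash
python3 -c "
from plant import bot
print(bot.job_done())"
```

```text
the job is handed in; nothing more can be done
None
```

I took the large orange drum from the middle hole of the block and set it down in the collet until it met the floor. I let go, then pushed the red lever clockwise with shut fingers to its stop and backed the arm clear. The job was handed in at about 16 s of robot time; it reports no verdict.

**Drum seating:** before the nut was closed, the bolt top measured 103.7 mm out along the spindle axis, against 105 mm nominal. The drum then leaned a few degrees in the loose bore. After closing, it was in line with the spindle to within the cameras' 1–2 px bias.

**Lever:** the handle stands where the model puts it at about 1.25 rad, and the tool force jumped to about 45 N at the stop. I could not measure the jaw grip force itself; I infer it from the lever position and the drum straightening.

**Other two bits:** the top view put the cone and cutter within about 5 mm of their starting positions, inside the network's error. The network missed the cutter in the last scene picture, but the image patch there was unchanged from the start.

**Disagreements:** the first two-view height of the drum's top in the block was 6 mm low (0.109 against 0.115 m). The drum also sat about 4 mm off-centre in the grip; I measured that and corrected it before inserting.

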